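# Change the chopper over to the coarse dicing grid

## Robot

A 7-joint arm with a two-finger parallel gripper is mounted at the origin on the work surface. World frame = base frame: x ahead of the robot, y to its left, z up, the work surface at z = 0. Lengths are in m, angles in rad, forces in N, time in s.
With the tool pointing down it reaches from about 0.425 to 0.875 m from the base axis. Payload 9.9 kg.
Tool frame: the origin (TCP) lies at the centre of the arm's flange, where the gripper is bolted on; the fingertips stand 173 mm ahead of it and the grasp point (between the pads) lies 155 mm ahead of it; z points along the fingers, y is the line along which they close (so a half turn about z gives the same grasp; the last joint's range is limited). The gripper opens to 85 mm and grips with 20 to 120 N. Pads are 22 mm wide; open, the fingers measure 114 mm over their backs; the gripper's body (76 mm by 85 mm) begins 54 mm behind the grasp point. The pads swing forward as they close: fully open they stand 13 mm farther back than shut.
Start: joints at [-1.189, 0.576, 0.025, 1.437, -0.015, 1.129, -0.057], TCP at [0.303, 0.603, 0.405] pointing down, gripper open.
Joint ranges: [-2.76, 2.76], [-0.34, 2.15], [-1.52, 1.57], [0.19, 2.46], [-1.09, 4.23], [0.17, 1.99], [-2.82, 2.82]. Speed limits (rad/s): [2.22, 2.22, 3.01, 3.01, 3.14, 3.14, 3.14].

## Interface

Orientations are given as [roll, pitch, yaw] about the fixed x, y, z axes, in that order (R = Rz(yaw) Ry(pitch) Rx(roll)).
In Python, from workcell import robot, vision gives the robot as it stands.
- The arm moves only by the tool jog_arm, never from a script. Its argument "motion" is a list of rows, each a list of 3 entries, a list of its own where there are three numbers: the closure in counts, from 0 (fully open) to 255 (shut), then the shift along the tool's x, y, z in units of 25 mm (1.0 is 25 mm), then the turn about the tool's z in units of 6 degrees (1.0 is 6 degrees). In form: [[fingers, [tx, ty, tz], spin], ...]. A call has 1 to 5 rows; each row shifts and turns the commanded pose from where the row before left it, along the tool's axes as they then stand; what a row does not reach is not made up. A row lasts 1/10 s, in which the tool goes at most 50 mm and 8.59 degrees, less where a joint would pass 70% of its speed; a pose out of reach is approached as far as the arm can. A call is refused whole if a number of a shift passes 1 or a number of a turn 1, either way. A call with a gripper value outside its range is refused whole. The fingers move at their own pace and stop on an object; "newtons" is the grip in N (left out, the last holds). Time passes only in rows, so rows that do not move let the fingers close. It gives the time, the measured TCP pose, the force, the opening and the grip force at its end, in the units of the state.
- robot.observe(): the state, without advancing time (a new reading comes with each control period).
- vision.read_camera(name): name is "side" or "top" or "wrist"; returns a dict with "pixels" (384x512x3 uint8, red, green, blue), "vertical_fov" (degrees; the focal length in pixels is half the picture's height over the tangent of half this angle, whatever the lens; pixels are square), "cx", "cy" (the principal point, pixels), "world_to_cam" (4x4, takes a point from world to camera coordinates). Camera axes: x right, y down, z forward; pixel columns grow to the right and rows downward; lengths in m; the calibration is good to about 2 mm. A picture is of the moment at which its call begins. There is no depth.
- robot.job_done(): hands the job in; it is judged then, once.
The state is a dict: "t": time; "joints": joint angles; "joint_velocities": joint speeds; "joint_efforts": joint torques, N m; "tcp_pos": TCP position; "ee_rot": TCP orientation; "force": force on the tool from outside, world axes, zero at the start; "torque": the same for the moment, N m; "finger_gap": finger opening in m; "gripper_force": force on a finger pad.
Only numpy, scipy, OpenCV 4.12 (cv2) and the standard library are available. Lean on these libraries where they do the work, as an engineer would, in place of code of your own. Each camera call takes 0.05 s, during which the arm holds its last target. There are 200 camera calls.

## Task

The vegetable chopper is standing open with its fine dicing grid fitted; change it over to the coarse one. First lift the fine grid off and stow it on the empty wooden storage base, then take the coarse grid from the other base and fit it on the chopper with its lifting tab at the chopper's front, away from the lid hinge; each grid must lie flat, fully down over its two pins. Then swing the lid down shut, and leave the other kitchen things where they stand.

Things in the scene. Friction and masses are not known exactly. Their poses are not given: they have to be found in the camera images.
- chopper: push-lid vegetable chopper, fixed: clear catch container 190 x 120 mm under a flat white deck 200 (x) x 130 (y) mm, its top 85 mm above the counter, with a 66 mm square opening. Origin on the counter below the deck's middle; z up, x points from the open front to the lid hinge. Starts with the fine grid seated on its pins, tab to the front.
- chopper_seat (a point): seat for a grid: on the deck's top at the middle of its opening, 15 mm from the chopper's origin towards the front, 85 mm above the counter; axes as the chopper's. Has two steel dowel pins 8 mm in diameter, 12 mm tall (top 5 mm tapers to a 3 mm blunt nose) at this point's y = +45 and -45 mm. A grid is seated when its origin is here and its underside rests on the deck.
- lid (a joint): lid angle in rad: 0 = shut (level, 3 mm above a seated grid's frame), 1.57 = upright, at most 2.05; starts open. Stiff hinge (0.2 N m): it stays where it is left and must be pushed right down. It cannot shut on a grid that is not fully down or has its tab under it. Lid 0.16 kg, clear panel 153 mm long from the hinge, 98 mm wide, 5 mm thick; white pusher beneath.
- lid_hinge (a point): middle of the lid's hinge axis: 95 mm from the chopper's origin in +x, 98 mm above the counter; the axis runs along the chopper's y; axes here are the chopper's, not the lid's. The lid's underside lies in the plane through this axis.
- lid_lip (a point): on the lid: a white lip 18 mm long, 14 mm thick, 100 mm wide along its free end. This point is at mid width on the lip's outer (upper when shut) face, 144 mm out from the hinge axis and 14 mm above the plane of the lid's underside. z = the lid's outward normal, x points to the hinge.
- fine_grid: FINE dicing grid (9 + 9 blades, 6.6 mm cells), at first seated on the chopper. Grey frame 10 mm thick round a 66 mm square window of crossed blades; loose, 0.11 kg. Origin: centre of the window at the underside; z up. Frame spans x -60..+42, y -57..+57 mm (x below -42: y -30..+30). Two 10.5 mm through holes at x = 0, y = +45 and -45 mm.
- fine_grid_tab (a point): fine grid's lifting tab, an upright plate 10 mm thick in x, 36 mm wide in y, 32 mm tall above the frame's top. This point is its centre: in the grid's frame x = -54 mm, z = 26 mm (tab spans z 10..42 mm); axes as the grid's.
- coarse_grid: COARSE dicing grid (4 + 4 blades, 13.2 mm cells), at first seated on one storage base. Grey frame 10 mm thick round a 66 mm square window of crossed blades; loose, 0.11 kg. Origin: centre of the window at the underside; z up. Frame spans x -60..+42, y -57..+57 mm (x below -42: y -30..+30). Two 10.5 mm through holes at x = 0, y = +45 and -45 mm.
- coarse_grid_tab (a point): coarse grid's lifting tab, an upright plate 10 mm thick in x, 36 mm wide in y, 32 mm tall above the frame's top. This point is its centre: in the grid's frame x = -54 mm, z = 26 mm (tab spans z 10..42 mm); axes as the grid's.
- spare_base: storage base, fixed block of light wood 100 x 130 x 18 mm, two dowel pins on top. Origin on the counter midway between the pins; z up, y along the line of the pins; the block spans x -58..+42, y -65..+65 mm. The one that carries the coarse grid at the start.
- empty_base: storage base, fixed block of light wood 100 x 130 x 18 mm, two dowel pins on top. Origin on the counter midway between the pins; z up, y along the line of the pins; the block spans x -58..+42, y -65..+65 mm. The one with bare pins at the start, where the fine grid goes.
- spare_base_seat (a point): seat on the spare base: point on the wood's top (18 mm above the counter), midway between the pins; axes as the base's. Carries two steel dowel pins 8 mm in diameter, 12 mm tall (top 5 mm tapers to a 3 mm blunt nose) at this point's y = +45 and -45 mm.
- empty_base_seat (a point): seat on the empty base: point on the wood's top (18 mm above the counter), midway between the pins; axes as the base's. Carries two steel dowel pins 8 mm in diameter, 12 mm tall (top 5 mm tapers to a 3 mm blunt nose) at this point's y = +45 and -45 mm. A grid fits either way round here.
- pepper: bystander: yellow bell pepper, 80 mm across, 115 mm tall with stem; origin at its underside. Leave alone.
- meal_tray: bystander: empty black meal-prep tray 200 x 140 x 45 mm; origin at the centre of its underside. Leave alone.
- soap: bystander: white soap dispenser with steel pump, 72 mm across, 190 mm tall; origin at the centre of its underside. Leave alone.

How it is judged:
By the outcome, as a careful person would: the job done as asked, in the order asked, and still so for the second after the job is handed in, with the robot touching nothing.
It also fails if it takes over 67 s, if anything falls off the work surface, if the arm or the gripper's body presses on something with over 40 N, if the wrist force passes 120 N, or if a joint passes its speed limit or range.

## Working session

There is one attempt and no reset: what is moved stays moved. The work goes in short steps, Python scripts to look and compute and a tool call to move; the robot and the scene stay as the last step left them, time stands still between calls to the robot, and variables do not carry over. Pictures are saved under pics/ and viewed, at most 10 in all, crops included, and the job is handed in when it is done.

Besides the shell and the picture viewer there is one more tool, called as name(argument=value, ...) on one line, values as JSON. jog_arm: Moves the arm, as the interface text tells. Its arguments: {"type":"object","properties":{"motion":{"type":"array"},"newtons":{"type":"number"}},"required":["motion"]}

```bash
mkdir -p pics; ls; cat > h.py <<'E'
import numpy as np, cv2
from workcell import robot, vision
def cam(n,save=None):
    c=vision.read_camera(n); c['f']=384/2/np.tan(np.radians(c['vertical_fov'])/2)
    c['W']=np.array(c['world_to_cam']); 
    if save: cv2.imwrite('pics/'+save,cv2.cvtColor(c['pixels'],cv2.COLOR_RGB2BGR))
    return c
def ray(c,u,v):
    R=c['W'][:3,:3];t=c['W'][:3,3]
    return -R.T@t, R.T@np.array([(u-c['cx'])/c['f'],(v-c['cy'])/c['f'],1])
def onz(c,u,v,z):
    o,d=ray(c,u,v); return o+d*(z-o[2])/d[2]
def proj(c,p):
    q=c['W'][:3,:3]@np.array(p)+c['W'][:3,3]; return q[:2]/q[2]*c['f']+[c['cx'],c['cy']]
E
python3 - <<'E'
from h import *
a=cam('top','top.png');b=cam('side','side.png')
for c in (a,b): print(c['f'],c['cx'],c['cy'],ray(c,256,192))
s=robot.observe();print({k:np.round(v,3) for k,v in s.items()})
im=np.hstack([cv2.imread('pics/top.png')]);cv2.imwrite('pics/top2.png',cv2.resize(im,(800,600)))
im=cv2.imread('pics/side.png');cv2.imwrite('pics/side2.png',cv2.resize(im,(800,600)))
E
```

```text
pics
460.7748195742715 261.1186666942284 186.85048289837258 (array([0.39763689, 0.16839208, 1.44222095]), array([ 0.13656492, -0.00102985, -0.99075591]))
477.06247298449756 258.4504815189977 186.85278313450226 (array([ 0.42812113, -0.70701862,  1.12891217]), array([ 0.1173831 ,  0.64124428, -0.75839948]))
{'t': np.float64(0.1), 'joints': array([-1.189,  0.576,  0.025,  1.438, -0.015,  1.129, -0.056]), 'joint_velocities': array([-0.   , -0.002, -0.   , -0.002, -0.002,  0.   , -0.   ]), 'joint_efforts': array([ 6.000e-03, -7.673e+01,  2.258e+00, -2.866e+01,  1.600e-02,
        9.000e-03,  0.000e+00]), 'tcp_pos': array([0.303, 0.603, 0.404]), 'ee_rot': array([-3.14 ,  0.   ,  2.676]), 'force': array([ 0.421, -0.48 ,  0.455]), 'torque': array([-0.029, -0.015, -0.022]), 'gripper_force': np.float64(0.0), 'finger_gap': np.float64(0.085)}
```

View pics/top2.png

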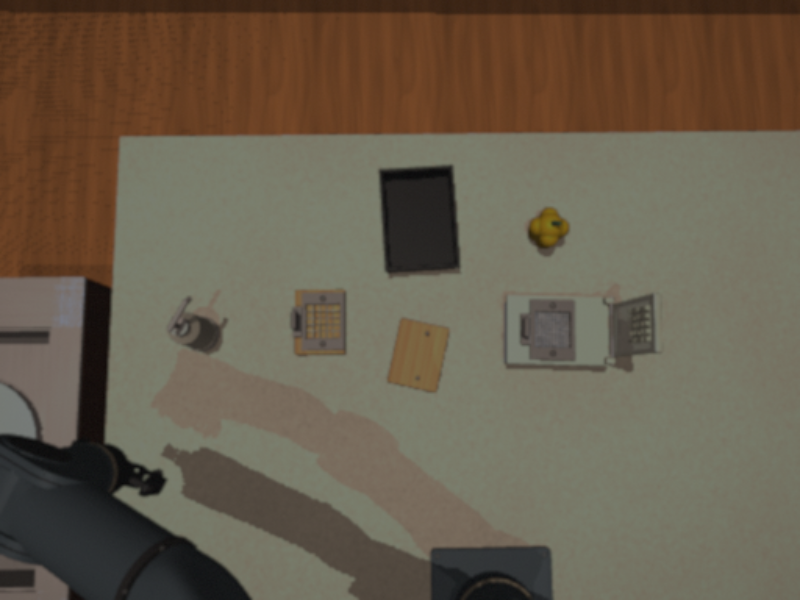

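View pics/side2.png

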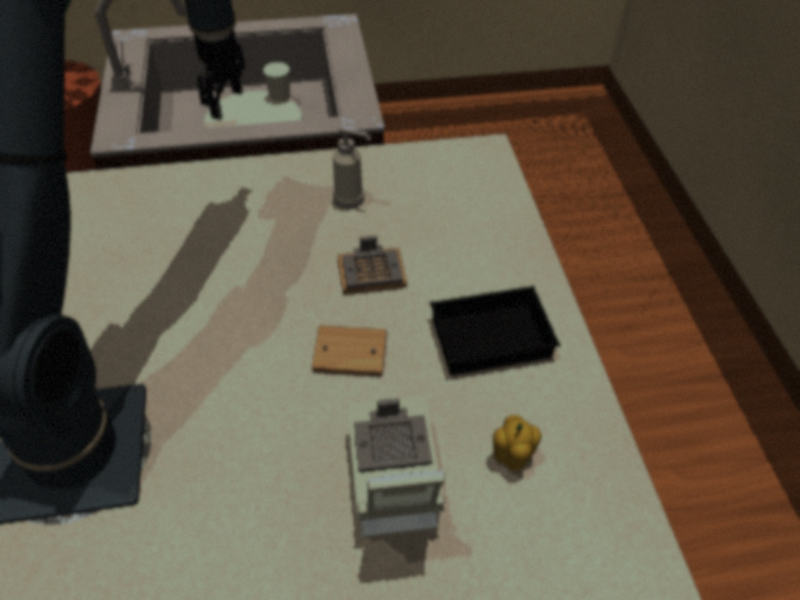

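The top view (800×600 scale) shows the coarse grid on its base at (320,322), the empty base at (418,355), the chopper deck at (557,331) with the fine grid and its tab at (525,328), and the lid open to the right of x=610. The side view agrees with this. Both tabs point to world +y. Next I'll measure.

```bash
cat > m.py <<'E'
from h import *
c={'top':None}
im=cv2.imread('pics/top.png'); a=cam('top')
hsv=cv2.cvtColor(im,cv2.COLOR_BGR2HSV)
k=1.5625
for p in [(400,340),(340,350),(520,350),(600,340),(535,300),(345,300),(300,400),(297,320),(525,328),(565,350),(640,310)]:
    print(p,hsv[int(p[1]/k),int(p[0]/k)])
def rect(mask,box,z,n):
    m=np.zeros_like(mask);x0,y0,x1,y1=[int(v/k) for v in box];m[y0:y1,x0:x1]=mask[y0:y1,x0:x1]
    cs=cv2.findContours(m,0,1)[0];q=max(cs,key=cv2.contourArea)
    P=np.array([onz(a,u,v,z)[:2] for u,v in q[:,0]]).astype(np.float32)*1000
    r=cv2.minAreaRect(P);print(n,np.round(r[0]),np.round(r[1]),round(r[2],1))
    cv2.drawContours(im,[q],-1,(0,0,255),1)
H,S,V=cv2.split(hsv)
rect(((S>95)*255).astype('uint8'),(375,305,465,405),.018,'empty')
rect(((S>95)*255).astype('uint8'),(280,280,360,365),.018,'spare wood')
rect(((S<28)*255).astype('uint8'),(280,280,360,365),.028,'coarse frame')
rect(((V>150)&(S<40)).astype('uint8')*255,(495,280,612,380),.085,'deck')
rect(((V<120)&(S<60)).astype('uint8')*255,(513,290,590,370),.095,'fine')
cv2.imwrite('pics/seg.png',cv2.resize(im[150:270,160:440],(784,336)))
E
python3 m.py
```

```text
(400, 340) [ 17 125 124]
(340, 350) [ 16 104 110]
(520, 350) [ 43  24 127]
(600, 340) [ 39  32 128]
(535, 300) [14 35 95]
(345, 300) [18 38 80]
(300, 400) [ 16  61 118]
(297, 320) [10 20 38]
(525, 328) [13 37 83]
(565, 350) [13 39 92]
(640, 310) [23 44 69]
empty [485. 133.] [ 97. 128.] 76.8
spare wood [506. 327.] [96. 31.] 89.2
coarse frame [547. 369.] [9. 3.] 0.5Traceback (most recent call last):
  File "m.py", line 18, in <module>
    rect(((V>150)&(S<40)).astype('uint8')*255,(495,280,612,380),.085,'deck')
    ~~~~^^^^^^^^^^^^^^^^^^^^^^^^^^^^^^^^^^^^^^^^^^^^^^^^^^^^^^^^^^^^^^^^^^^^
  File "m.py", line 10, in rect
    cs=cv2.findContours(m,0,1)[0];q=max(cs,key=cv2.contourArea)
                                    ~~~^^^^^^^^^^^^^^^^^^^^^^^^
ValueError: max() iterable argument is empty
```

```bash
sed -i "s/(V>150)&(S<40)/(V>115)\&(S<45)/; s/(V<120)&(S<60)/(V<112)\&(S<60)/; s/((S<28)\*255)/((V<112)\&(S<70)).astype('uint8')*255/; s/.astype('uint8')\*255.astype('uint8')/.astype('uint8')*255/" m.py; python3 m.py | tail -5
```

```text
empty [485. 133.] [ 97. 128.] 76.8
spare wood [506. 327.] [96. 31.] 89.2
coarse frame [549. 331.] [111. 127.] 89.9
deck [ 526. -130.] [188. 130.] 87.8
fine [ 518. -112.] [141. 130.] 89.2
```

View pics/seg.png

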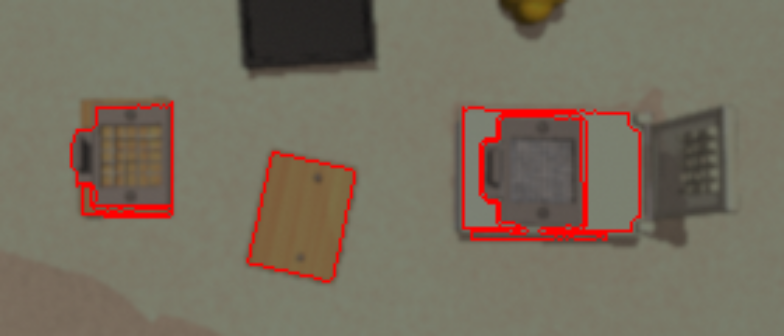

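The segmentation crop (scale 2.8, offset (160,150)) shows the holes and pins clearly: coarse (131,115)/(131,197), fine (543,127)/(543,212), empty base (318,178)/(299,258). Now I'll cast rays through them.

```bash
python3 - <<'E'
from h import *
a=cam('top')
for n,A,B,z in [('coarse',(131,115),(131,197),.029),('fine',(543,127),(543,212),.096),('empty',(318,178),(299,258),.03)]:
    P,Q=[onz(a,160+u/2.8,150+v/2.8,z)[:2]*1000 for u,v in (A,B)]
    d=P-Q;print(n,np.round((P+Q)/2,1),'dist',round(np.hypot(*d),1),'pin dir deg',round(np.degrees(np.arctan2(d[1],d[0])),1))
c=cam('wrist','w0.png')
R=c['W'][:3,:3];print('cam pos',-R.T@c['W'][:3,3],'fwd',R[2],'right',R[0],c['f'],c['cx'],c['cy'])
E
```

```text
coarse [552. 319.] dist 90.6 pin dir deg 0.2
fine [ 524.7 -120. ] dist 89.5 pin dir deg -2.5
empty [481.2 124.9] dist 89.7 pin dir deg -14.4
cam pos [0.23603541 0.63701079 0.37428515] fwd [ 0.26193855 -0.13278638 -0.95590584] right [ 0.44852862  0.8937676  -0.00124827] 292.9272355919233 258.41301997531605 193.56981138085507
```

jog_arm(motion=[[0,[-1,-1,0.05],0],[0,[-1,-1,0.05],0],[0,[-1,-1,0.05],0],[0,[-1,-1,0.05],0],[0,[-1,-1,0.05],0]])

```text
t: 0.8
tcp_pos: [0.359, 0.4338, 0.3985]
ee_rot: [3.141, 0.0, 2.676]
force: [0.0, 0.6, 0.2]
finger_gap: 0.0854
gripper_force: 0.0
```

jog_arm(motion=[[0,[-1,-1,0.05],0],[0,[-1,-1,0.05],0],[0,[-1,-1,0.05],0],[0,[-1,-1,0.05],0],[0,[-1,-1,0.05],0]])

```text
t: 1.3
tcp_pos: [0.4145, 0.2661, 0.3924]
ee_rot: [3.141, 0.0, 2.676]
force: [1.0, 0.5, 0.3]
finger_gap: 0.085
gripper_force: 0.0
```

jog_arm(motion=[[0,[-1,-1,0.05],0],[0,[-1,-1,0.05],0],[0,[-1,-1,0.05],0],[0,[-1,-1,0.05],0],[0,[-1,-1,0.05],0]])

```text
t: 1.8
tcp_pos: [0.47, 0.0982, 0.3861]
ee_rot: [3.141, 0.0, 2.676]
force: [0.8, 1.0, 1.4]
finger_gap: 0.0856
gripper_force: 0.0
```

jog_arm(motion=[[0,[-1,-1,0.05],0],[0,[-1,-1,0.05],0],[0,[-1,-1,0.05],0],[0,[-1,-1,0.05],0],[0,[-1,-1,0.05],0]])

```text
t: 2.3
tcp_pos: [0.5256, -0.0696, 0.3798]
ee_rot: [3.141, 0.0, 2.676]
force: [0.3, 1.2, -0.1]
finger_gap: 0.0856
gripper_force: 0.0
```

jog_arm(motion=[[0,[0,0,0],-1],[0,[0,0,0],-1],[0,[0,0,0],-1],[0,[0,0,0],-1],[0,[0,0,0],0]])

```text
t: 2.8
tcp_pos: [0.5253, -0.0684, 0.3797]
ee_rot: [3.141, 0.0, 3.096]
force: [-0.6, -0.1, -0.1]
finger_gap: 0.0858
gripper_force: 0.0
```

```bash
python3 - <<'E'
from h import *
c=cam('wrist','w1.png');s=robot.observe();print(s['tcp_pos'],s['ee_rot'],s['joints'])
E
```

```text
[ 0.52529599 -0.06835126  0.37977412] [3.14140272e+00 1.60137591e-04 3.09229518e+00] [ 0.00386788  0.38683461  0.05209795  1.85689502 -0.02535887  0.89833423
  1.58941659]
```

View pics/w1.png

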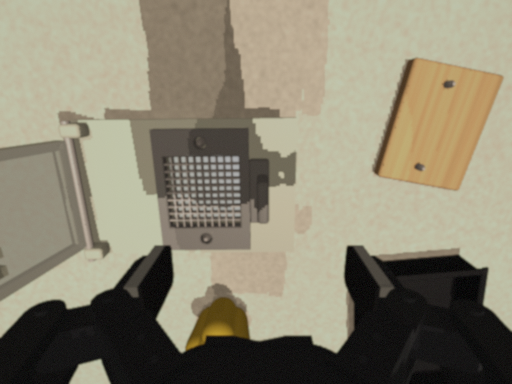

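The wrist view shows the fine grid's pins at (201,142)/(207,239), its tab near (262,190), and the empty base's pins at (448,84)/(419,167). I'll refine on these blobs.

```bash
cat > pins.py <<'E'
from h import *
def blob(c,u,v,r=9):
    g=cv2.cvtColor(c['pixels'],cv2.COLOR_RGB2GRAY).astype(float)
    u,v=int(u),int(v);p=g[v-r:v+r+1,u-r:u+r+1];w=np.clip(np.median(p)-12-p,0,None)
    y,x=np.mgrid[v-r:v+r+1,u-r:u+r+1];return (w*x).sum()/w.sum(),(w*y).sum()/w.sum()
def pair(c,A,B,z,n,sub=True):
    A,B=[blob(c,*p) if sub else p for p in (A,B)]
    P,Q=[onz(c,*p,z)[:2]*1000 for p in (A,B)]; d=Q-P; d=d if d[0]>0 else -d
    th=np.arctan2(d[1],d[0]); m=(P+Q)/2; tab=m+54*np.array([-np.sin(th),np.cos(th)])
    print(n,np.round(A,1),np.round(B,1),'mid',m.round(1),'dist',round(np.hypot(*d),1),'deg',np.degrees(th).round(2),'tab',tab.round(1)); return m,th,tab
E
python3 - <<'E'
from pins import *
c=cam('wrist')
pair(c,(201,142),(207,239),.096,'fine'); pair(c,(448,84),(419,167),.027,'empty')
pair(c,(201,142),(207,239),.096,'fine',0); pair(c,(448,84),(419,167),.027,'empty',0)
im=c['pixels'][120:260,145:300,::-1];cv2.imwrite('pics/w1c.png',cv2.resize(im,None,fx=4,fy=4,interpolation=2))
s=robot.observe();print(s['tcp_pos'],s['ee_rot'])
E
```

```text
fine [194.4 143.6] [205.6 238.7] mid [ 525.5 -120.8] dist 90.1 deg 0.35 tab [525.2 -66.8]
empty [447.4  83.2] [418.4 165.9] mid [482.6 121.4] dist 88.3 deg -13.22 tab [495.  173.9]
fine [201 142] [207 239] mid [ 525.2 -117.2] dist 91.6 deg -2.51 tab [527.6 -63.3]
empty [448  84] [419 167] mid [483.7 122.2] dist 88.7 deg -13.12 tab [496.  174.7]
[ 0.52529953 -0.06833645  0.37975322] [3.14149016e+00 1.09520749e-04 3.09140638e+00]
```

View pics/w1c.png

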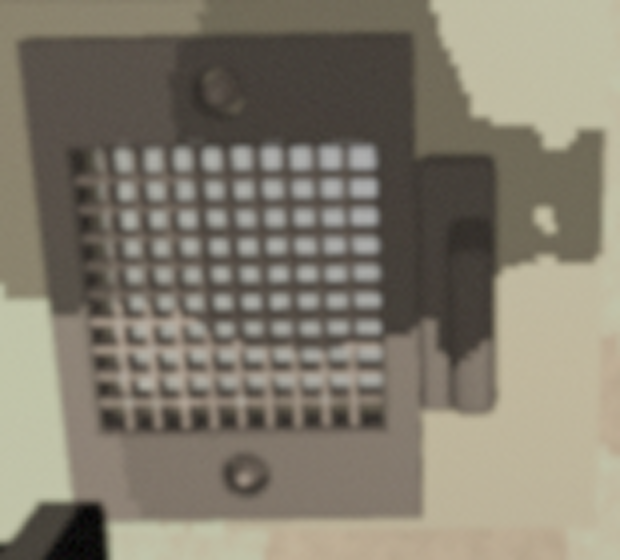

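The close-up shows the holes at full-image (200,142.5) and (206.7,238.2), and the top face of the tab centred at (262.8,198.3).

```bash
python3 - <<'E'
from pins import *
c=cam('wrist')
print('tab',onz(c,262.8,198.3,.127)*1000)
for z in (.095,.097): pair(c,(200,142.5),(206.7,238.2),z,'fine',0)
cam('wrist')
s=robot.observe();print(s['tcp_pos'],s['ee_rot'])
E
```

```text
tab [522.76430371 -64.36257354 127.        ]
fine [200.  142.5] [206.7 238.2] mid [ 525.2 -118. ] dist 90.7 deg -2.15 tab [527.2 -64. ]
fine [200.  142.5] [206.7 238.2] mid [ 524.6 -117.6] dist 90.0 deg -2.15 tab [526.6 -63.6]
[ 0.52533138 -0.06821068  0.37972277] [-3.14156267e+00  4.26879298e-05  3.09220420e+00]
```

jog_arm(motion=[[0,[0,0.16,0.85],-0.1],[0,[0,0,0.85],0],[0,[0,0,0.85],0],[0,[0,0,0.85],0],[0,[0,0,0.85],0]], newtons=60)

```text
t: 3.5
tcp_pos: [0.5256, -0.0641, 0.2727]
ee_rot: [-3.141, 0.0, 3.103]
force: [0.7, 0.1, 0.5]
finger_gap: 0.0854
gripper_force: 0.0
```

jog_arm(motion=[[255,[0,0,0],0],[255,[0,0,0],0],[255,[0,0,0],0],[255,[0,0,0],0],[255,[0,0,0],0]], newtons=60)

```text
t: 4.0
tcp_pos: [0.5257, -0.0642, 0.2742]
ee_rot: [-3.142, 0.001, 3.105]
force: [-0.2, 0.2, -0.1]
finger_gap: 0.0124
gripper_force: 0.0
```

jog_arm(motion=[[255,[0,0,0],0],[255,[0,0,0],0],[255,[0,0,0],0],[255,[0,0,0],0],[255,[0,0,0],0]])

```text
t: 4.5
tcp_pos: [0.5257, -0.0643, 0.2743]
ee_rot: [-3.142, 0.001, 3.105]
force: [-1.1, 0.8, 4.8]
finger_gap: 0.0089
gripper_force: 58.8
```

```bash
python3 - <<'E'
from h import *
c=cam('wrist','w2.png');s=robot.observe();print(s['tcp_pos'],s['ee_rot'],s['force'],s['torque'],s['finger_gap'],s['gripper_force'])
E
```

```text
[ 0.52573543 -0.06436536  0.27433079] [-3.14149690e+00  1.45402387e-03  3.10477049e+00] [-0.56766596  0.35854258  5.57359224] [ 0.0042133   0.17936129 -0.01397462] 0.009040839513777252 58.781129121780396
```

View pics/w2.png

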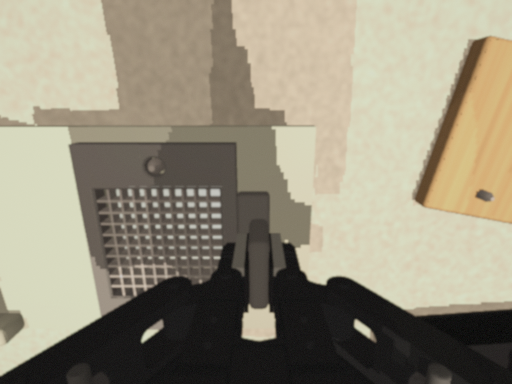

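The tab is gripped with a 9 mm gap and the grid's upper hole sits at about (155,165). I'll lift, shift towards the empty base, and measure it with the grid in hand.

```bash
python3 - <<'E'
from pins import *
c=cam('wrist')
for p in ((155,165),blob(c,155,165,11)):
    print(np.round(p,1),onz(c,*p,.096)*1000, [proj(c,onz(c,*p,.096))])
s=robot.observe();print(s['tcp_pos'],s['ee_rot'])
E
```

```text
[155 165] [ 479.18630486 -115.54314973   96.        ] [array([155., 165.])]
[148.4 166.9] [ 480.0636401  -119.06001374   96.        ] [array([148.44444444, 166.91666667])]
[ 0.52572346 -0.06433716  0.27433393] [-3.14149510e+00  1.45288664e-03  3.10481686e+00]
```

jog_arm(motion=[[255,[0,0,-0.2],0],[255,[0,0,-0.4],0],[255,[0,0,-0.6],0],[255,[0,0,-0.8],0],[255,[0,0,-1],0]])

```text
t: 5.1
tcp_pos: [0.5252, -0.0642, 0.3494]
ee_rot: [3.142, -0.001, 3.105]
force: [0.3, 0.7, -1.3]
finger_gap: 0.0088
gripper_force: 58.4
```

jog_arm(motion=[[255,[0,1,-0.8],0],[255,[0,1,-0.4],0],[255,[0.4,0.8,0],0],[255,[0,0,0],0],[255,[0,0,0],0]])

```text
t: 5.6
tcp_pos: [0.5179, 0.0063, 0.3791]
ee_rot: [-3.141, 0.001, 3.106]
force: [0.3, 0.3, -1.0]
finger_gap: 0.0088
gripper_force: 58.5
```

```bash
python3 - <<'E'
from h import *
c=cam('wrist','w3.png');s=robot.observe();print(s['t'],s['tcp_pos'],s['ee_rot'],s['force'],s['torque'],s['finger_gap'],s['gripper_force'])
E
```

```text
5.65 [0.51806268 0.00561853 0.37893054] [-3.14119335e+00  4.97240040e-04  3.10488208e+00] [-0.01502742 -0.50247524 -0.76288781] [ 0.01285005 -0.01563036 -0.03288232] 0.00894608471982282 58.50073277950287
```

View pics/w3.png

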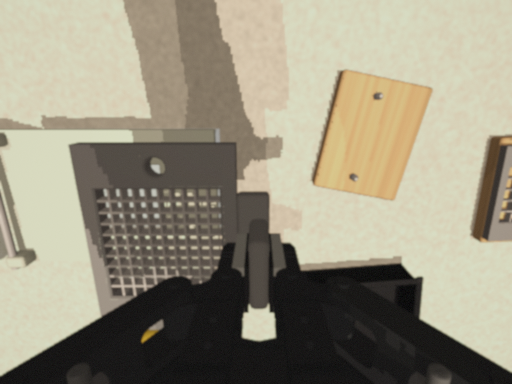

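The grid is held level; its hole is at (156,165.5), and the empty base's pins are at (378,96) and (354,177).

```bash
python3 - <<'E'
from pins import *
c=cam('wrist');s=robot.observe();T=s['tcp_pos']*1000;yaw=s['ee_rot'][2]
ex=np.array([np.cos(yaw),np.sin(yaw)]);ey=np.array([np.sin(yaw),-np.cos(yaw)])
im=c['pixels'];g=im.astype(int)
# hole: bright pixels (through hole) in dark frame
p=g[152:180,142:170].sum(2);y,x=np.nonzero(p>330);print('hole bright',x.mean()+142,y.mean()+152,len(x),x.min()+142,x.max()+142,y.min()+152,y.max()+152)
for q in ((156,165.5),):
    h=onz(c,*q,(T[2]-179.3)/1000)[:2]*1000-T[:2];print('hole in tool x,y',h@ex,h@ey)
A=blob(c,378,96,6);B=blob(c,354,177,6)
m,th,tab=pair(c,A,B,.028,'empty',0)
pair(c,(378,96.5),(354,177),.028,'e2',0)
# wood block top via mask
hsv=cv2.cvtColor(im,cv2.COLOR_RGB2HSV);mk=((hsv[...,1]>95)).astype('uint8');mk[:,:300]=0;mk[:,440:]=0;mk[230:]=0
q=max(cv2.findContours(mk,0,1)[0],key=cv2.contourArea)
P=np.array([onz(c,u,v,.018)[:2]*1000 for u,v in q[:,0]],np.float32);print('block',cv2.minAreaRect(P))
print(T,np.degrees(yaw))
cv2.imwrite('pics/w3c.png',np.hstack([cv2.resize(im[y-20:y+20,x-20:x+20,::-1],(400,400),interpolation=2) for x,y in ((156,166),)]+[np.vstack([cv2.resize(im[y-10:y+10,x-10:x+10,::-1],(200,200),interpolation=2) for x,y in ((378,96),(354,177))])]))
E
```

```text
hole bright 156.94155844155844 165.72727272727272 154 151 163 158 173
hole in tool x,y 44.336721939584024 -52.56442574951043
empty [377.2  95.6] [353.  176.1] mid [482.3 122. ] dist 87.5 deg -13.2 tab [494.6 174.5]
e2 [378.   96.5] [354 177] mid [483.3 123. ] dist 87.7 deg -13.04 tab [495.4 175.6]
block ((484.3865966796875, 130.84872436523438), (100.62588500976562, 127.27015686035156), 76.9390640258789)
[518.12954458   5.26961557 378.73871698] 177.8524396021067
```

View pics/w3c.png

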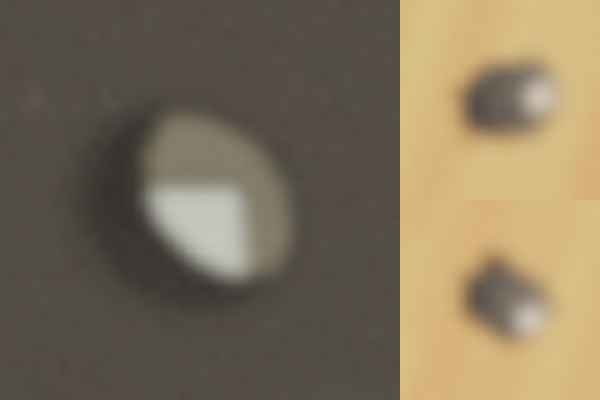

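The crop shows the pin tips, which are the bright noses, at (381.8,95.5) and (356.8,179), and the hole's rim centre at (155.8,165.5).

```bash
python3 - <<'E'
from pins import *
c=cam('wrist');s=robot.observe();T=s['tcp_pos']*1000;yaw=s['ee_rot'][2]
m,th,tab=pair(c,(381.8,95.5),(356.8,179),.030,'tips',0)
m,th,tab=pair(c,(376,96),(352.3,175.6),.018,'feet',0)
E
```

```text
tips [381.8  95.5] [356.8 179. ] mid [483.9 125.5] dist 90.4 deg -12.97 tab [496.  178.1]
feet [376  96] [352.3 175.6] mid [483.4 124.1] dist 89.2 deg -13.18 tab [495.8 176.6]
```

jog_arm(motion=[[255,[0.17,0.97,0],0],[255,[0.17,0.97,0.2],0],[255,[0.17,0.97,0.6],0],[255,[0.17,0.97,0.8],0],[255,[0.17,0.97,0.8],0]])

```text
t: 6.25
tcp_pos: [0.5015, 0.1281, 0.3179]
ee_rot: [-3.142, 0.001, 3.103]
force: [-0.2, -0.7, -0.8]
finger_gap: 0.0087
gripper_force: 58.6
```

jog_arm(motion=[[255,[0.17,0.97,0.8],0],[255,[0.17,0.97,0.8],0],[255,[0,0,0.8],0.9],[255,[0,0,0.5],0.9],[255,[0,0,0],0]])

```text
t: 6.75
tcp_pos: [0.4943, 0.1763, 0.2443]
ee_rot: [-3.139, -0.002, 2.915]
force: [0.3, -0.1, -1.2]
finger_gap: 0.0088
gripper_force: 58.5
```

```bash
python3 - <<'E'
from pins import *
c=cam('wrist','w4.png');s=robot.observe();T=s['tcp_pos']*1000;yaw=s['ee_rot'][2];print(s['t'],T,np.degrees(s['ee_rot']),s['force'])
# expected pin-tip pixels and hole pixel
th=np.radians(-13);m=np.array([483.5,125])
for k in (-45,45): 
    q=m+k*np.array([np.cos(th),np.sin(th)]);print(proj(c,[q[0]/1e3,q[1]/1e3,.030]))
im=c['pixels'];cv2.imwrite('pics/w4c.png',cv2.resize(im[140:260,60:220,::-1],(800,600),interpolation=2))
E
```

```text
6.8 [494.69144535 176.2658575  245.33554222] [-1.79910111e+02 -6.49701852e-02  1.67166629e+02] [-0.68121825  0.38107436 -1.23498409]
[176.20950314 155.72856872]
[186.32128351 279.42498477]
```

View pics/w4c.png

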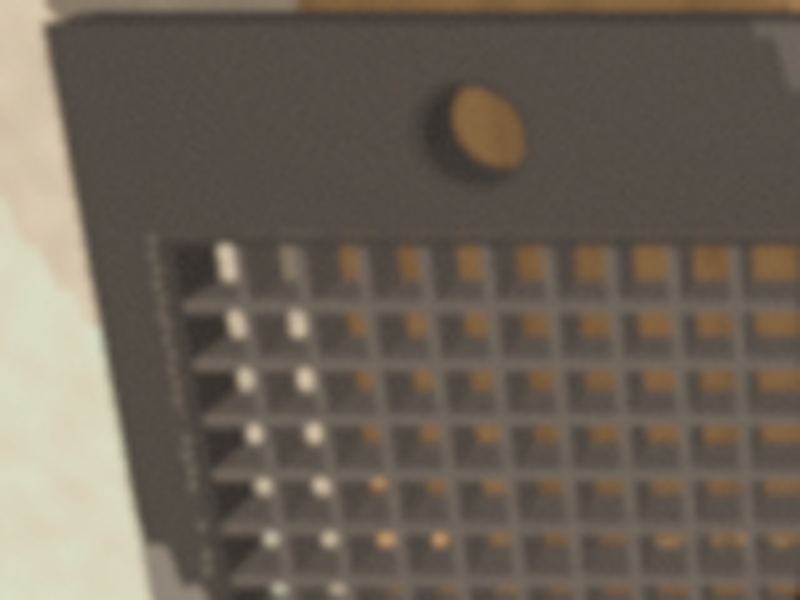

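jog_arm(motion=[[255,[0,0.02,0.4],0],[255,[0,0,0.4],0],[255,[0,0,0.2],0],[255,[0,0,0.08],0],[255,[0,0,0],0]])

```text
t: 7.3
tcp_pos: [0.4946, 0.1772, 0.2187]
ee_rot: [-3.141, -0.0, 2.917]
force: [0.4, -0.1, -0.1]
finger_gap: 0.0087
gripper_force: 58.6
```

jog_arm(motion=[[255,[0,0,0.08],0],[255,[0,0,0.08],0],[255,[0,0,0],0]])

```text
t: 7.6
tcp_pos: [0.4946, 0.1773, 0.2149]
ee_rot: [-3.142, -0.0, 2.917]
force: [-0.4, 0.1, -1.1]
finger_gap: 0.0092
gripper_force: 58.6
```

jog_arm(motion=[[255,[0,0,0.1],0],[255,[0,0,0.1],0],[255,[0,0,0],0]])

```text
t: 7.9
tcp_pos: [0.4945, 0.1773, 0.2096]
ee_rot: [-3.141, -0.0, 2.917]
force: [-0.2, -0.5, -0.4]
finger_gap: 0.0091
gripper_force: 58.6
```

jog_arm(motion=[[255,[0,0,0.06],0],[255,[0,0,0.04],0],[255,[0,0,0],0]])

```text
t: 8.2
tcp_pos: [0.4947, 0.1773, 0.2074]
ee_rot: [-3.142, -0.0, 2.917]
force: [-0.4, 1.2, -0.4]
finger_gap: 0.0086
gripper_force: 58.7
```

jog_arm(motion=[[150,[0,0,0],0],[0,[0,0,0],0],[0,[0,0,0],0],[0,[0,0,0],0],[0,[0,0,-0.4],0]])

```text
t: 8.7
tcp_pos: [0.4943, 0.1772, 0.2169]
ee_rot: [-3.14, -0.002, 2.917]
force: [-0.6, -0.4, 0.5]
finger_gap: 0.08
gripper_force: 0.0
```

jog_arm(motion=[[0,[0,0,-1],0],[0,[0,0,-1],0],[0,[0,0,-1],0],[0,[0,0,-0.8],0],[0,[0,0,0],0]])

```text
t: 9.2
tcp_pos: [0.4953, 0.1775, 0.3157]
ee_rot: [3.138, 0.004, 2.916]
force: [-0.6, -0.1, 0.5]
finger_gap: 0.0855
gripper_force: 0.0
```

jog_arm(motion=[[0,[-0.05,0.91,0],0],[0,[-0.05,0.91,0],0],[0,[-0.05,0.91,0],0],[0,[-0.05,0.91,0],0],[0,[-0.05,0.91,0],0]])

```text
t: 9.7
tcp_pos: [0.5261, 0.2876, 0.3121]
ee_rot: [-3.141, -0.001, 2.917]
force: [0.6, -1.0, -0.1]
finger_gap: 0.0854
gripper_force: 0.0
```

jog_arm(motion=[[0,[-0.05,0.91,0],0],[0,[-0.05,0.91,0],0],[0,[-0.05,0.91,0],-1],[0,[-0.1,0.9,0],-1.0],[0,[0,0,0],-0.13]])

```text
t: 10.2
tcp_pos: [0.5496, 0.3777, 0.3117]
ee_rot: [3.14, -0.001, -3.137]
force: [-0.4, 0.6, -0.1]
finger_gap: 0.0853
gripper_force: 0.0
```

```bash
python3 - <<'E'
from pins import *
t=cam('top','t5.png')
c=cam('wrist','w5.png');s=robot.observe();T=s['tcp_pos']*1000;print(s['t'],T,np.degrees(s['ee_rot']),s['force'],s['joints'])
a=cv2.cvtColor(c['pixels'][120:260,145:300],cv2.COLOR_RGB2BGR); b=cv2.cvtColor(t['pixels'][180:260,235:315],cv2.COLOR_RGB2BGR)
cv2.imwrite('pics/w5c.png',np.hstack([cv2.resize(a,(465,420),interpolation=2),cv2.resize(b,(320,420),interpolation=2)]))
E
```

```text
10.3 [549.91736838 374.36931649 311.75628848] [-1.79948360e+02 -5.70679823e-02  1.79869853e+02] [ 0.13678593 -0.76961364 -0.53565379] [-0.67964608  0.64409871  0.0194071   1.57805476 -0.01452027  0.92092055
  0.9132006 ]
```

```bash
cat > hough.py <<'E'
from pins import *
def holes(c,guess,z,depthr):
    out=[]
    for g in guess:
        u,v=[int(round(x)) for x in proj(c,[g[0]/1e3,g[1]/1e3,z])];r=16
        p=cv2.cvtColor(c['pixels'],cv2.COLOR_RGB2GRAY)[max(v-r,0):v+r,max(u-r,0):u+r]
        p=cv2.GaussianBlur(cv2.resize(p,None,fx=8,fy=8,interpolation=2),(0,0),4);p=cv2.normalize(p,None,0,255,32)
        q=cv2.HoughCircles(p,cv2.HOUGH_GRADIENT,1.5,20,param1=60,param2=12,minRadius=int(8*depthr*.75),maxRadius=int(8*depthr*1.25))
        print('pred',u,v,'found',None if q is None else [(round(x/8+max(u-r,0),1),round(y/8+max(v-r,0),1),round(R/8,1)) for x,y,R in q[0][:4]])
E
python3 - <<'E'
from hough import *
c=cam('wrist')
holes(c,[(507,319),(597,319)],.029,293*5.25/262)
# dark frame rows/cols profile
hsv=cv2.cvtColor(c['pixels'],cv2.COLOR_RGB2HSV);V=hsv[...,2];S=hsv[...,1]
mk=((V<130)&(S<80)).astype('uint8');mk[250:]=0
cs=sorted(cv2.findContours(mk,0,1)[0],key=cv2.contourArea)[-3:]
for q in cs: print(cv2.boundingRect(q),cv2.contourArea(q),cv2.minAreaRect(q))
E
```

```text
pred 194 143 found [(np.float32(196.5), np.float32(144.7), np.float32(7.1)), (np.float32(193.1), np.float32(136.5), np.float32(7.1)), (np.float32(193.8), np.float32(143.6), np.float32(4.4)), (np.float32(194.2), np.float32(146.2), np.float32(4.4))]
pred 200 239 found [(np.float32(203.4), np.float32(240.5), np.float32(5.8)), (np.float32(190.1), np.float32(231.0), np.float32(6.9)), (np.float32(201.0), np.float32(239.6), np.float32(4.6)), (np.float32(201.3), np.float32(229.7), np.float32(5.7))]
(0, 54, 40, 136) 3423.5 ((19.5, 121.49998474121094), (134.99996948242188, 38.99999237060547), 90.0)
(417, 129, 95, 102) 6532.0 ((475.42034912109375, 170.87014770507812), (111.6141357421875, 81.18680572509766), 22.932100296020508)
(10, 0, 257, 250) 17876.0 ((154.04615783691406, 109.33076477050781), (332.78521728515625, 142.14381408691406), 60.2551155090332)
```

```bash
python3 - <<'E'
from pins import *
c=cam('wrist');s=robot.observe();T=s['tcp_pos']*1000;print(T,np.degrees(s['ee_rot'][2]))
for A,B in (((196.5,144.7),(203.4,240.5)),((194,144.4),(201,239.6))): pair(c,A,B,.029,'coarse',0)
# brightness patches for both holes, coarse ascii
g=cv2.cvtColor(c['pixels'],cv2.COLOR_RGB2GRAY)
for u,v in ((195,144),(202,240)): print(u,v);print(g[v-9:v+10,u-11:u+12])
E
```

```text
[550.19202056 373.31109276 312.16759728] 179.74250730755574
coarse [196.5 144.7] [203.4 240.5] mid [553.6 320.8] dist 90.6 deg 0.42 tab [553.2 374.8]
coarse [194.  144.4] [201.  239.6] mid [553.  318.6] dist 89.9 deg 0.36 tab [552.7 372.6]
195 144
[[ 79  82  82  81  80  81  80  81  83  81  81  81  82  81  80  82  82  81
   82  81  81  82  81]
 [ 81  81  81  82  81  81  80  80  81  81  81  82  82  83  81  81  81  82
   82  82  83  82  81]
 [ 81  81  80  82  80  81  81  82  81  81  80  78  79  78  79  80  82  82
   81  81  82  83  81]
 [ 81  81  81  82  80  81  82  82  77  75  71  72  71  72  74  75  77  81
   80  82  82  82  82]
 [ 80  80  80  80  80  82  80  76  72  67  64  72  73  73  71  71  72  77
   80  80  82  82  82]
 [ 81  82  82  81  80  81  78  71  65  59  67  77  81  79  77  73  71  69
   75  80  82  81  83]
 [ 82  81  80  82  80  80  76  66  55  58  69  78  85  84  79  78  73  70
   70  78  81  80  82]
 [ 80  81  80  80  80  79  73  62  53  57  73  84  87  86  83  81  76  70
   72  75  80  80  83]
 [ 80  80  81  80  78  78  72  59  52  60  77  88  93  92  85  83  76  73
  
[... 2143 characters left out ...]
 87 109 117 118 118]
 [117 116 118 116 116 116 112 105  90  74  68  77  84  81  68  57  61  79
   99 115 118 119 119]
 [116 117 116 118 116 116 116 113 103  91  75  63  58  56  60  66  79  96
  111 117 119 118 119]
 [116 115 117 117 116 117 116 115 111 104  91  81  76  75  79  87 100 111
  114 117 119 119 120]
 [117 116 116 118 115 116 117 116 115 114 108 103 100 101 104 108 113 117
  117 118 117 117 117]
 [115 116 116 118 116 117 118 116 117 116 116 115 115 115 114 115 118 118
  117 117 117 117 117]
 [117 118 116 116 116 117 117 117 117 117 117 117 116 117 116 118 117 117
  117 116 117 117 118]
 [115 116 117 116 117 115 116 117 116 116 116 116 117 117 116 118 116 117
  118 118 118 118 117]]
```

jog_arm(motion=[[0,[-0.07,0.04,0.84],-0.1],[0,[0,0,0.84],0],[0,[0,0,0.84],0],[0,[0,0,0.84],0],[0,[0,0,0.84],0]], newtons=60)

```text
t: 10.9
tcp_pos: [0.552, 0.3743, 0.2069]
ee_rot: [-3.141, 0.0, -3.135]
force: [-0.2, 0.3, -0.4]
finger_gap: 0.0854
gripper_force: 0.0
```

jog_arm(motion=[[255,[0,0,0],0],[255,[0,0,0],0],[255,[0,0,0],0],[255,[0,0,0],0],[255,[0,0,0],0]])

```text
t: 11.4
tcp_pos: [0.5521, 0.3756, 0.2084]
ee_rot: [3.141, 0.001, -3.133]
force: [0.8, 0.5, 0.4]
finger_gap: 0.0123
gripper_force: 1.1
```

jog_arm(motion=[[255,[0,0,0],0],[255,[0,0,0],0],[255,[0,0,0],0],[255,[0,0,0],0],[255,[0,0,0],0]])

```text
t: 11.9
tcp_pos: [0.5522, 0.3756, 0.2085]
ee_rot: [3.141, 0.001, -3.133]
force: [-1.4, -1.8, 7.4]
finger_gap: 0.0087
gripper_force: 59.3
```

```bash
python3 - <<'E'
from hough import *
c=cam('wrist','w6.png');s=robot.observe();T=s['tcp_pos']*1000;yaw=s['ee_rot'][2];print(s['t'],T,np.degrees(s['ee_rot']),s['force'],s['torque'],s['finger_gap'],s['gripper_force'])
g=cv2.cvtColor(c['pixels'],cv2.COLOR_RGB2GRAY);u,v=155,165
print(g[v-13:v+14,u-14:u+15])
g=cv2.imread('pics/w2.png',0);print('fine');print(g[v-13:v+14,u-14:u+15])
E
```

```text
11.95 [552.1701043  375.57739662 208.47500057] [ 1.79963683e+02  6.25942801e-02 -1.79515865e+02] [-0.76730212 -1.16824391  6.05866243] [-0.20061655  0.26684743 -0.022609  ] 0.008921262170532044 59.32451605796814
[[101 100  99 100 100  99 100 101  99 100 100 100  99 100 100 101 100 101
   99 100 101 101 102 102  99 100 100 100  99]
 [100  98 100  98 100  98 101  99 101 100 100  97  99  99  98 100 101  99
   99 100 100  98 101 102 101 100 100 100  99]
 [ 99 100  98  98  98  99  99  97  98  97  93  93  92  93  94  95  98  99
   99 100 101 100  99 100 100 102 101  99  99]
 [100 100 100 101 100  98  94  92  90  85  83  82  84  86  87  87  88  94
   97  99  99 100 100 101 101 100  99 101 101]
 [ 98 100  98  99  97  93  91  85  78  75  73  79  83  87  91  87  86  86
   90  93  98  99 100 100 100  99 101 100 100]
 [ 99  99  99  96  92  85  82  76  69  73  77  85  90  97  96  93  90  89
   86  86  93  96  99 102 101 100  99 101 100]
 [ 97  98  97  92  85  79  73  71  73  81  94  96  99  99  97  96  97  91
   90  86  88  92  97  99 100 101 101 100 100]
 [ 99  98  94  88  82  75  70  71  81  94
[... 4952 characters left out ...]
 78  68  65  62  66  69  71  71  74  72  71  70
   76  87  97  96  87  77  75  78  75  78  78]
 [ 97  98  95  97  92  91  85  78  71  66  64  65  66  66  66  68  67  66
   67  72  77  74  74  74  78  76  76  76  77]
 [ 96  97  97  96  95  93  92  86  83  74  69  65  65  65  65  65  65  67
   65  67  70  71  73  77  78  77  78  78  79]
 [ 96  98  97  98  98  96  93  91  90  86  80  76  73  68  66  69  67  68
   70  71  73  75  76  76  77  77  77  75  77]
 [ 97  97  97  97  97  97  97  94  93  90  88  88  82  76  72  72  72  71
   74  72  75  76  76  79  76  76  79  77  78]
 [ 98  98  97  98  98  97  96  98  97  94  94  92  86  78  75  74  75  75
   76  76  78  76  77  78  77  77  77  78  77]]
```

jog_arm(motion=[[255,[0,0,-0.2],0],[255,[0,0,-0.6],0],[255,[0,0,-1],0],[255,[0,0,-1],0],[255,[0,0,-1],0]])

```text
t: 12.45
tcp_pos: [0.5519, 0.3755, 0.3045]
ee_rot: [3.141, 0.0, -3.133]
force: [0.5, 1.1, -1.1]
finger_gap: 0.0089
gripper_force: 58.4
```

jog_arm(motion=[[255,[0,-0.5,-0.8],0],[255,[0.07,-1,-0.4],0],[255,[0.07,-1,0],0],[255,[0.07,-1,0],0],[255,[0.07,-1,0],0]])

```text
t: 12.95
tcp_pos: [0.5457, 0.262, 0.3338]
ee_rot: [3.141, 0.001, -3.133]
force: [0.7, -0.9, -1.4]
finger_gap: 0.0088
gripper_force: 58.5
```

jog_arm(motion=[[255,[0.07,-1,0],0],[255,[0.07,-1,0],0],[255,[0.07,-1,0],0],[255,[0.07,-1,0],0],[255,[0.07,-1,0],0]])

```text
t: 13.45
tcp_pos: [0.538, 0.1369, 0.3336]
ee_rot: [3.141, 0.001, -3.133]
force: [0.3, 0.1, -1.2]
finger_gap: 0.0091
gripper_force: 58.5
```

jog_arm(motion=[[255,[0.07,-1,0],0],[255,[0.07,-1,0],0],[255,[0.07,-1,0],0],[255,[0.07,-1,0],0],[255,[0.07,-1,0],0]])

```text
t: 13.95
tcp_pos: [0.5304, 0.0118, 0.3336]
ee_rot: [3.141, 0.001, -3.133]
force: [-0.7, -0.5, -0.1]
finger_gap: 0.009
gripper_force: 58.5
```

jog_arm(motion=[[255,[0.07,-1,0],0],[255,[0.07,-1,0],0],[255,[0.07,-1,0],0],[255,[0,0,0],0.43],[255,[0,0,0],0]])

```text
t: 14.45
tcp_pos: [0.5258, -0.063, 0.3334]
ee_rot: [-3.142, 0.001, 3.103]
force: [-0.3, 0.6, -1.0]
finger_gap: 0.0088
gripper_force: 58.6
```

jog_arm(motion=[[255,[0,0,0],0],[255,[0,0,0],0]])

```text
t: 14.65
tcp_pos: [0.526, -0.0614, 0.3328]
ee_rot: [3.141, 0.001, 3.107]
force: [-0.2, 0.3, -0.7]
finger_gap: 0.0089
gripper_force: 58.6
```

```bash
python3 - <<'E'
from h import *
for i in range(4):
    cam('wrist');s=robot.observe();print(s['t'],s['tcp_pos'],np.degrees(s['ee_rot'][2]))
E
```

```text
14.7 [ 0.52601026 -0.0614832   0.33272012] 178.02372008802982
14.75 [ 0.52598246 -0.06155953  0.33263284] 178.00839916417502
14.8 [ 0.52597074 -0.06167311  0.33256028] 177.992355871999
14.85 [ 0.52595661 -0.06176385  0.33251371] 177.97637323940617
```

jog_arm(motion=[[255,[-0.02,-0.09,0.5],0],[255,[0,0,0.5],0],[255,[0,0,0.5],0],[255,[0,0,0],0],[255,[0,0,0],0]])

```text
t: 15.35
tcp_pos: [0.5263, -0.0646, 0.2945]
ee_rot: [-3.142, -0.001, 3.105]
force: [-0.4, 0.0, -1.4]
finger_gap: 0.0088
gripper_force: 58.5
```

jog_arm(motion=[[255,[0,0,0],0],[255,[0,0,0],0],[255,[0,0,0],0],[255,[0,0,0],0]])

```text
t: 15.75
tcp_pos: [0.5264, -0.0645, 0.2952]
ee_rot: [-3.142, 0.001, 3.105]
force: [-0.1, 1.2, 0.0]
finger_gap: 0.0089
gripper_force: 58.5
```

Aligned at (526.4, −64.5), yaw 177.9°, and the seated TCP height should be about 275.5 mm. Now to lower it.

jog_arm(motion=[[255,[0,0.01,0.2],0],[255,[0,0,0.1],0],[255,[0,0,0.1],0],[255,[0,0,0],0]])

```text
t: 16.15
tcp_pos: [0.5262, -0.0642, 0.2845]
ee_rot: [-3.142, -0.001, 3.105]
force: [0.4, 0.1, -0.0]
finger_gap: 0.0089
gripper_force: 58.5
```

jog_arm(motion=[[255,[0,0,0.1],0],[255,[0,0,0.1],0],[255,[0,0,0],0],[255,[0,0,0],0]])

```text
t: 16.55
tcp_pos: [0.5263, -0.0642, 0.2799]
ee_rot: [-3.142, -0.0, 3.105]
force: [-0.1, 0.3, -1.5]
finger_gap: 0.0088
gripper_force: 58.5
```

jog_arm(motion=[[255,[0,0,0.08],0],[255,[0,0,0.06],0],[255,[0,0,0],0],[255,[0,0,0.03],0],[255,[0,0,0],0]])

```text
t: 17.05
tcp_pos: [0.5263, -0.0642, 0.2756]
ee_rot: [-3.142, -0.0, 3.105]
force: [-0.6, 0.3, -0.4]
finger_gap: 0.009
gripper_force: 58.5
```

jog_arm(motion=[[255,[0,0,0.02],0],[255,[0,0,0],0]])

```text
t: 17.25
tcp_pos: [0.5263, -0.0642, 0.2754]
ee_rot: [-3.142, 0.0, 3.105]
force: [-1.8, 0.1, 3.0]
finger_gap: 0.0087
gripper_force: 59.2
```

jog_arm(motion=[[150,[0,0,0],0],[0,[0,0,0],0],[0,[0,0,0],0],[0,[0,0,0],0],[0,[0,0,-0.4],0]])

```text
t: 17.75
tcp_pos: [0.526, -0.0641, 0.2846]
ee_rot: [3.142, -0.002, 3.105]
force: [-0.1, 0.8, 0.4]
finger_gap: 0.0803
gripper_force: 0.0
```

jog_arm(motion=[[0,[0,0,-1],0],[0,[0,0,-1],0],[0,[0,0,-1],0],[0,[0,0,-1],0],[0,[0,0,-1],0]])

```text
t: 18.25
tcp_pos: [0.5261, -0.0642, 0.4121]
ee_rot: [-3.142, 0.001, 3.105]
force: [0.2, -0.3, -0.2]
finger_gap: 0.0856
gripper_force: 0.0
```

jog_arm(motion=[[255,[0,0,-1],0],[255,[0,0,-0.6],0],[255,[0,0,0],0]])

```text
t: 18.55
tcp_pos: [0.5265, -0.0643, 0.4529]
ee_rot: [3.142, 0.004, 3.105]
force: [1.1, 1.0, -1.1]
finger_gap: 0.0442
gripper_force: 0.0
```

```bash
python3 - <<'E'
from pins import *
t=cam('top','t7.png');c=cam('wrist','w7.png');sd=cam('side','s7.png');s=robot.observe();print(s['t'],s['tcp_pos'],np.degrees(s['ee_rot']))
a=cv2.imread('pics/top.png')
hy=np.array([521,-227.9])
for ph in np.arange(1.5,2.06,.1):
    y=-227.9+153*np.cos(ph)-7*np.sin(ph);z=98+153*np.sin(ph)+7*np.cos(ph)
    print(round(ph,2),'lip tip y,z',round(y),round(z),'top px',proj(t,[.518,y/1e3,z/1e3]).round(0),'side px',proj(sd,[.518,y/1e3,z/1e3]).round(0),'wrist',proj(c,[.518,y/1e3,z/1e3]).round(0))
g=cv2.cvtColor(a,cv2.COLOR_BGR2GRAY);print('top row 207',g[207,385:432])
w=cv2.cvtColor(c['pixels'],cv2.COLOR_RGB2BGR);d=cv2.cvtColor(sd['pixels'],cv2.COLOR_RGB2BGR);tt=cv2.cvtColor(t['pixels'],cv2.COLOR_RGB2BGR)
cv2.imwrite('pics/comp7.png',np.hstack([cv2.resize(w,(400,300)),cv2.resize(tt[180:246,225:425],(400,132),interpolation=2)[:0].reshape(0,400,3) if 0 else np.vstack([cv2.resize(tt[175:250,230:430],(400,150),interpolation=2),cv2.resize(d[190:370,190:430],(400,150))])]))
E
```

```text
18.7 [ 0.52600148 -0.06418206  0.44969754] [-1.79999679e+02 -5.13041815e-02  1.77914618e+02]
1.5 lip tip y,z -224 251 top px [406. 207.] side px [254. 289.] wrist [  3. 224.]
1.6 lip tip y,z -239 251 top px [412. 207.] side px [256. 296.] wrist [-20. 224.]
1.7 lip tip y,z -255 249 top px [418. 207.] side px [257. 303.] wrist [-41. 224.]
1.8 lip tip y,z -269 245 top px [423. 207.] side px [258. 310.] wrist [-59. 222.]
1.9 lip tip y,z -284 241 top px [428. 207.] side px [259. 318.] wrist [-73. 220.]
2.0 lip tip y,z -298 234 top px [432. 207.] side px [260. 326.] wrist [-83. 217.]
top row 207 [123 124 123 117  97  79  81  76  75  77  68  66  68  70  71  70  72  72
  68  66  72  77  77  76  69  78  85  79  91 102 103  89  71  78 102 118
 119 115 114 115 117 118 118 118 118 116 118]
```

View pics/comp7.png

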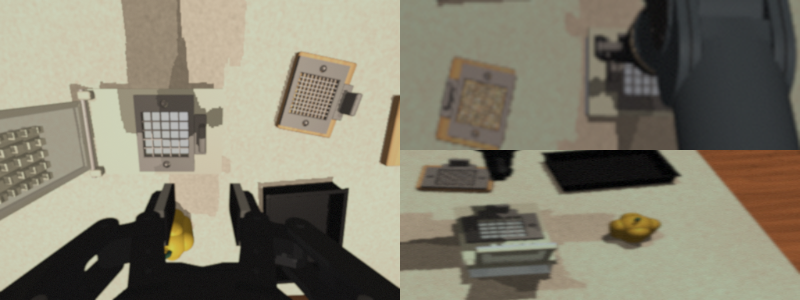

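The composite shows both grids lying flat: coarse on the chopper with its tab to the front, and fine on the wooden base. The lid is open to about 1.72 rad (lip edge at top px 418, side row ~307). Next I go behind the lid with the fingers shut.

jog_arm(motion=[[255,[0,-1,-0.1],0],[255,[0,-1,0],0],[255,[0,-1,0],0],[255,[0,-1,0],0],[255,[0,-1,0],0]])

```text
t: 19.2
tcp_pos: [0.5215, -0.19, 0.4515]
ee_rot: [3.141, -0.002, 3.105]
force: [-0.1, 0.4, -0.0]
finger_gap: 0.0001
gripper_force: 0.0
```

jog_arm(motion=[[255,[0,-1,0],0],[255,[0,-1,0],0],[255,[0,-1,0],0],[255,[0,-1,0],0],[255,[0,-0.64,0],0]])

```text
t: 19.7
tcp_pos: [0.517, -0.3069, 0.4515]
ee_rot: [3.141, -0.002, 3.103]
force: [0.5, -0.5, -0.0]
finger_gap: -0.0002
gripper_force: 0.0
```

jog_arm(motion=[[255,[0,0,0],0],[255,[0,0,0.8],0],[255,[0,0,0.8],0],[255,[0,0,0.9],0],[255,[0,0,0],0]])

```text
t: 20.2
tcp_pos: [0.5173, -0.3031, 0.3872]
ee_rot: [3.138, -0.005, 3.107]
force: [-0.4, -0.1, 0.2]
finger_gap: 0.0002
gripper_force: 0.0
```

jog_arm(motion=[[255,[0,0.48,-0.21],0],[255,[0,0.48,-0.21],0],[255,[0,0.48,-0.21],0],[255,[0,0.48,-0.21],0],[255,[0,0,0],0]])

```text
t: 20.7
tcp_pos: [0.52, -0.2547, 0.4129]
ee_rot: [3.141, 0.002, 3.108]
force: [0.4, -0.5, -0.8]
finger_gap: -0.0003
gripper_force: 0.0
```

jog_arm(motion=[[255,[0,0.37,-0.02],0],[255,[0,0.37,-0.02],0],[255,[0,0.37,0],0],[255,[0,0.37,0],0],[255,[0,0,0],0]])

```text
t: 21.2
tcp_pos: [0.5209, -0.2183, 0.4119]
ee_rot: [3.14, -0.001, 3.107]
force: [0.3, 1.2, -0.2]
finger_gap: -0.0001
gripper_force: 0.0
```

```bash
python3 - <<'E'
from pins import *
c=cam('side','s8.png');s=robot.observe();print(s['t'],s['tcp_pos'],s['force'])
E
```

```text
21.25 [ 0.52079143 -0.21916336  0.41204324] [ 0.19713443 -0.43625623  0.31523226]
```

```bash
python3 - <<'E'
import cv2,numpy as np
for n in ('side','s7','s8'):
    g=cv2.imread(f'pics/{n}.png',0);
    for u in (240,250,275): print(n,u,g[270:345:2,u])
E
```

```text
side 240 [ 76  58  67  74  77  75  80  78  78  79  78  76  77  83  76  67 134 148
 147 152 145 107  63  76  77  76  77  67  57  48  54  72  85  83  86  86
  66  51]
side 250 [ 67  61  74  76  74  73  79  74  70  78  80  73  83  85  59 111 145 147
 149 152 131  68  52  61  77  83  78  65  51  49  66  89  91  91  92  80
  58  50]
side 275 [138 133 135 138 139 140 138 131 123 113 105  96  86  76 134 149 150 152
 147 112  66  78  79  75  70  60  48  48  53  77  82  84  87  86  64  56
  50  56]
s7 240 [ 36  40  58  65 105 110  88 123  87 117 103  96 125  77  44  49  84  94
 149 176 175 126  78  88  90  93  87  78  72  61  66  86 103 102 103 101
  77  62]
s7 250 [ 50  48  71  80 121  84 111 111  90 117  87 115 102  50  42  71 112 137
 172 177 153  83  61  70  92  98  90  76  62  59  74 106 110 110 108  92
  65  61]
s7 275 [148 148 146 145 146 145 140 135 132 130 130 114  99 100 165 173 174 177
 169 127  78  93  95  91  88  74  56  57  63  89  98 104 102 104  79  65
  62  71]
s8 240 [ 94  69  78 106 150 136  93  73  76 112 113 107 123 103  90  88 117 120
 123 119 113  96  94 108  92  93  89  93  81  71  71  94 109 111 112 112
  88  66]
s8 250 [  9   6  15  19  20  30  49  60  63  76  71  86  80  84  82  91 118 119
 122 115 102  99  98  92  91  89  80  77  77  69  85 117 121 119 119 100
  75  67]
s8 275 [175 171 173 156 135  91  80  79  82  82  84  84  78  78  89  92  93  95
  94  90  93  92  87  93  94  93  87  72  74 100 110 113 114 110  87  72
  70  77]
```

The side camera shows the lip has moved from rows 302–310 up to about row 275, so the lid is following the fingers. I'll continue the arc.

jog_arm(motion=[[255,[0,0.48,0.18],0],[255,[0,0.48,0.18],0],[255,[0,0.48,0.18],0],[255,[0,0.43,0.28],0],[255,[0,0.43,0.28],0]])

```text
t: 21.75
tcp_pos: [0.5228, -0.1613, 0.3841]
ee_rot: [3.141, -0.0, 3.106]
force: [0.2, -1.0, 0.6]
finger_gap: -0.0002
gripper_force: 0.5
```

jog_arm(motion=[[255,[0,0.42,0.3],0],[255,[0,0.35,0.38],0],[255,[0,0.35,0.38],0],[255,[0,0.34,0.36],0],[255,[0,0,0],0]])

```text
t: 22.25
tcp_pos: [0.5239, -0.1252, 0.3476]
ee_rot: [3.141, -0.002, 3.106]
force: [-0.2, -0.4, 0.2]
finger_gap: -0.0003
gripper_force: 0.0
```

jog_arm(motion=[[255,[0,0.22,0.44],0],[255,[0,0.23,0.44],0],[255,[0,0.23,0.44],0],[255,[0,0.14,0.4],0],[255,[0,0,0],0]])

```text
t: 22.75
tcp_pos: [0.5246, -0.1052, 0.3046]
ee_rot: [3.141, -0.002, 3.106]
force: [-0.9, -0.2, -0.3]
finger_gap: 0.0001
gripper_force: 0.0
```

jog_arm(motion=[[255,[0,0.1,0.2],0],[255,[0,0.1,0.2],0],[255,[0,0.05,0.2],0],[255,[0,0,0.12],0],[255,[0,0,0],0]])

```text
t: 23.25
tcp_pos: [0.5248, -0.1009, 0.2878]
ee_rot: [-3.14, -0.0, 3.104]
force: [0.1, -6.4, -3.4]
finger_gap: 0.0001
gripper_force: 3.3
```

jog_arm(motion=[[255,[0,0,0.06],0],[255,[0,0,0],0],[255,[0,0,0],0]])

```text
t: 23.55
tcp_pos: [0.5247, -0.1008, 0.2866]
ee_rot: [-3.14, -0.0, 3.104]
force: [-0.2, -6.1, -3.2]
finger_gap: 0.0002
gripper_force: 3.1
```

jog_arm(motion=[[255,[0,-0.2,0],0],[255,[0,-0.1,-0.4],0],[255,[0,0,-0.6],0],[255,[0,0.4,0],0],[255,[0,0.3,0],0]])

```text
t: 24.05
tcp_pos: [0.5256, -0.0884, 0.3122]
ee_rot: [3.141, 0.001, 3.105]
force: [-0.8, -0.1, -0.3]
finger_gap: 0.0001
gripper_force: 0.0
```

jog_arm(motion=[[255,[0,0,0],0],[255,[0,0,0.4],0],[255,[0,0,0.4],0],[255,[0,0,0.1],0],[255,[0,0,0],0]])

```text
t: 24.55
tcp_pos: [0.5251, -0.0896, 0.2881]
ee_rot: [-3.142, -0.002, 3.105]
force: [0.2, -0.1, -0.0]
finger_gap: -0.0001
gripper_force: 0.0
```

jog_arm(motion=[[255,[0,0,0.08],0],[255,[0,0,0.06],0],[255,[0,0,0],0],[255,[0,0,0],0]])

```text
t: 24.95
tcp_pos: [0.5254, -0.0895, 0.2858]
ee_rot: [-3.142, 0.0, 3.105]
force: [0.1, -0.4, -0.2]
finger_gap: 0.0004
gripper_force: 0.0
```

jog_arm(motion=[[255,[0,0,0.04],0],[255,[0,0,0],0],[255,[0,0,0],0]])

```text
t: 25.25
tcp_pos: [0.5255, -0.0895, 0.2854]
ee_rot: [-3.142, 0.001, 3.105]
force: [-2.6, 0.3, 8.0]
finger_gap: 0.0001
gripper_force: 4.1
```

jog_arm(motion=[[255,[0,0,0.05],0],[255,[0,0,0],0],[255,[0,0,0],0]])

```text
t: 25.55
tcp_pos: [0.5254, -0.0895, 0.2852]
ee_rot: [3.142, 0.002, 3.105]
force: [-5.7, 1.9, 21.3]
finger_gap: -0.0002
gripper_force: 10.9
```

jog_arm(motion=[[255,[0,0,0.03],0],[255,[0,0,0],0],[255,[0,0,0],0]])

```text
t: 25.85
tcp_pos: [0.5253, -0.0895, 0.2851]
ee_rot: [3.141, 0.002, 3.105]
force: [-8.0, 2.6, 29.0]
finger_gap: 0.0002
gripper_force: 14.9
```

jog_arm(motion=[[255,[0,0,-0.5],0],[255,[0,0,-1],0],[255,[0,0,-1],0],[255,[0,0,-1],0],[255,[0,0,-1],0]])

```text
t: 26.35
tcp_pos: [0.5252, -0.0894, 0.3963]
ee_rot: [-3.142, 0.0, 3.105]
force: [-0.2, -0.1, 0.4]
finger_gap: 0.0001
gripper_force: 0.0
```

```bash
python3 - <<'E'
from pins import *
c=cam('wrist','w9.png');d=cam('side','s9.png');s=robot.observe();print(s['t'],s['tcp_pos'],s['force'])
# lip free-end top edge corners expected when shut
ex=np.array([np.cos(np.radians(-2.1)),np.sin(np.radians(-2.1))]);ey=np.array([-ex[1],ex[0]])
h=np.array([525,-118])-110*ey
for ang in (0,.05,.1):
  for x in (-50,50):
    p=h+ey*(153*np.cos(ang)-14*np.sin(ang))+x*ex;print(ang,x,proj(c,[*p/1e3,(98+153*np.sin(ang)+14*np.cos(ang))/1e3]).round(1))
g=cv2.cvtColor(c['pixels'],cv2.COLOR_RGB2GRAY)
for v in (150,170,190,205): print(v,g[v,190:300:2])
E
```

```text
26.45 [ 0.52608826 -0.08968842  0.39841473] [ 0.0078085   0.04821143 -1.022129  ]
0 -50 [275.  135.2]
0 50 [273.2 241.3]
0.05 -50 [274.4 136.2]
0.05 50 [272.6 245. ]
0.1 -50 [273.4 137.2]
0.1 50 [271.6 248.9]
150 [168 167 168 167 167 166 167 166 167 168 168 168 168 167 168 168 169 169
 168 168 168 168 169 169 169 168 169 170 169 168 169 163 116 107 110 109
 110 143 187 194 193 176 147 162 178 153 148 148 148 149 148 151 184 193
 192]
170 [168 166 171 177 178 171 136 130 174 177 177 177 177 159 112 147 176 177
 177 176 176 144 115 167 177 177 178 177 173 129 131 170 123 105 111 111
 110 110 109 110 110  99  75  66  67  69  61  55  56  58  62 110 181 191
 191]
190 [167 167 165 174 177 176 153 110 153 178 177 177 177 172 126 125 171 178
 176 177 178 162 113 152 177 178 178 177 176 135 123 169 127 103 114 151
 185 163 153 162 183 163 123  92  67  55  50  62  68  68  67  72 158 190
 191]
205 [168 167 167 170 176 175 179 183 168 173 178 177 177 177 169 160 170 177
 177 177 177 177 172 171 177 177 177 177 178 185 187 177 148 174 187 189
 188 189 189 190 187 160 126 134 133 101  68 106 126 127 126 117 178 190
 192]
```

```bash
python3 - <<'E'
from pins import *
d=cam('side');t=cam('top')
ex=np.array([np.cos(np.radians(-2.1)),np.sin(np.radians(-2.1))]);ey=np.array([-ex[1],ex[0]]);h=np.array([525,-118])-110*ey
for a in (0,.05,.1,.3):
  P=[[*( (h+ey*(r*np.cos(a)-14*np.sin(a))+35*ex)/1e3),(98+r*np.sin(a)+14*np.cos(a))/1e3] for r in (135,153)]
  print(a,[proj(d,p).round(1) for p in P])
u0,v0=proj(d,P[0]).round().astype(int)
im=cv2.cvtColor(d['pixels'],cv2.COLOR_RGB2HSV)
p0=[*((h+ey*135+35*ex)/1e3),.112];u=int(proj(d,p0)[0]);print('u',u,list(zip(range(245,330,2),im[245:330:2,u,2].tolist(),im[245:330:2,u,1].tolist())))
b=cv2.cvtColor(cv2.imread('pics/s7.png'),cv2.COLOR_BGR2HSV);print('open',list(zip(range(245,330,2),b[245:330:2,u,2].tolist())))
E
```

```text
0 [array([262.5, 268.2]), array([261.5, 262. ])]
0.05 [array([262.6, 267.1]), array([261.6, 260.7])]
0.1 [array([262.7, 266. ]), array([261.7, 259.4])]
0.3 [array([263.4, 263.1]), array([262.5, 255.9])]
u 262 [(245, 176, 39), (247, 172, 37), (249, 170, 39), (251, 173, 38), (253, 168, 39), (255, 165, 43), (257, 165, 45), (259, 161, 46), (261, 155, 44), (263, 150, 44), (265, 160, 46), (267, 154, 45), (269, 107, 38), (271, 120, 21), (273, 135, 13), (275, 145, 18), (277, 136, 21), (279, 145, 16), (281, 143, 27), (283, 138, 18), (285, 149, 17), (287, 135, 21), (289, 142, 14), (291, 149, 14), (293, 144, 16), (295, 136, 15), (297, 138, 15), (299, 147, 16), (301, 148, 14), (303, 146, 14), (305, 148, 12), (307, 148, 14), (309, 144, 14), (311, 150, 15), (313, 150, 14), (315, 146, 10), (317, 166, 29), (319, 184, 39), (321, 182, 36), (323, 121, 34), (325, 69, 44), (327, 87, 41), (329, 91, 20)]
open [(245, 170), (247, 169), (249, 168), (251, 166), (253, 165), (255, 153), (257, 156), (259, 156), (261, 155), (263, 153), (265, 139), (267, 94), (269, 70), (271, 67), (273, 79), (275, 72), (277, 98), (279, 81), (281, 103), (283, 105), (285, 107), (287, 129), (289, 99), (291, 134), (293, 124), (295, 97), (297, 79), (299, 152), (301, 172), (303, 167), (305, 179), (307, 180), (309, 149), (311, 77), (313, 69), (315, 78), (317, 97), (319, 97), (321, 92), (323, 80), (325, 63), (327, 66), (329, 86)]
```

The side camera now shows a uniform pale panel over rows 271–315 with the lip edge at row 268, where the shut pose predicts it. The lip was also felt at exactly its shut height, with the TCP at 285 mm. Handing in.

```bash
python3 -c "
from workcell import robot
print(robot.job_done())"
```

```text
the job is handed in; nothing more can be done
None
```

The job is handed in: the fine grid is stowed on the empty base, the coarse grid is fitted on the chopper with its tab at the front, and the lid is pushed shut. It took about 27 s of the 67 s; no verdict was returned.

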